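Roll a grain-probe section into its inspection V-rest

TASK

Roll the aluminium probe tube across the bench by its side, up the ramp and into the V of the grey rest, then push it endwise with a fingertip along the V until its end is up against the end stop. Do not pick the tube up: it is only rolled and pushed, and must turn over on the bench rather than be slid or carried. Leave the cups, tumbler, jar and loupe where they stand.

Things in the scene. Friction and masses are not known exactly. Their poses are not given: they have to be found in the camera images.
- tube_center (a point): Centre of the loose probe tube: plain polished aluminium cylinder, 50 mm diameter, 140 mm long, 0.2 to 0.4 kg, on the bench (centre 25 mm high) 190 to 260 mm to the robot's left of the rest, axis within 9 degrees of the V. Its x axis runs along the tube; its z axis points up at the start and turns as it rolls. Smooth (friction about 0.4); rolls freely, but let go at a slow roll it soon stops.
- rest: Grey sheet-steel V-rest fixed to the bench. Origin: on the bench below the bottom line of the V. x axis along the V, away from the robot; y towards the side the tube comes from (robot's left); z up. V and ramp reach from x = -100 to 115 mm. V flanks slope 30 degrees; bottom line 3 mm high; far flank up to y = -34 mm, then an upright backstop, 8 mm thick, 45 mm high.
- rest_lip (a point): Middle of the top of the ramp, where the V begins: in the rest's frame y = 18 mm, 13.4 mm high. The ramp rises to it from bench level at y = 84 mm (about 11 degrees). Axes as the rest's.
- rest_stop (a point): The end stop at the far end of the V: the point of its face towards the robot that the tube's end meets (rest's frame x = 115, y = 0, z = 32 mm). Upright plate 55 mm high, 8 mm thick, y = -42 to 30 mm. Axes as the rest's.
- rest_seat (a point): Where the tube's centre must end: in the V, against the end stop (rest's frame x = 45, y = 0, z = 32 mm). Axes as the rest's.
- cup_a: small clear plastic cup, 52 mm wide, 45 mm tall, standing loose beyond the far end of the rolling lane. Bystander; origin at the centre of its underside.
- cup_b: a second cup like cup_a, also beyond the far end of the lane. Bystander; origin at the centre of its underside.
- tumbler: clear plastic tumbler, 72 mm wide, 110 mm tall, standing loose behind the rest's backstop. Bystander; origin at the centre of its underside.
- jar: closed glass jar with a white cap, 60 mm wide, about 80 mm tall, standing loose behind the tube's start. Bystander; origin at the centre of its underside.
- loupe: black stand loupe, 40 mm wide, 30 mm tall, loose, on the robot's side, behind the rest. Bystander; origin at the centre of its underside.
Mind the look-alikes: they are no part of the job. What is shaped like the part that bears tube_center but pink or yellow is not meant.

How it is judged (in metres and radians):
On the way, in this order (a step that is already met when the one before it is completed fails the run):
1. the tube, lying on the bench, rolls well over: its upper side is turned to more than 115 degrees from the top (angle between tube_center's own z axis and vertical above 2 rad and height (world z) of tube_center below 0.029 m), for 0.05 s.
2. the tube lies in the V and against the end stop (x of tube_center in the frame of rest between 0.04 and 0.049 m and y of tube_center in the frame of rest between -0.004 and 0.004 m and z of tube_center in the frame of rest between 0.027 and 0.035 m and angle between the x axis of tube_center and the x axis of rest, either way round below 0.06 rad and linear speed of tube below 0.02 m/s and angular speed of tube below 0.3 rad/s), for 0.2 s.
At the end, for the whole second after the job is handed in: The tube lies at rest in the V (centre within 4 mm sideways of the V line, 27 to 35 mm high, axis within 0.06 rad of the V) with its end against the stop (centre at x = 40 to 49 mm in the rest's frame, that is a gap under 5 mm) (all of step 2); the robot touches nothing.
It fails at once if the tube is lifted: its centre rises more than 48 mm above the bench (38 mm is needed to cross the lip) (height (world z) of tube_center above 0.048 m).
It fails at once if a bystander is moved by more than 20 mm (distance of any of cup_a, cup_b, tumbler, jar, loupe from where it was at the start of the episode above 0.02 m).
It also fails if it takes over 51 s, if anything falls off the work surface, if the arm or the gripper's body presses on something with over 40 N, if the wrist force passes 120 N, or if a joint passes its speed limit or range.

ROBOT

A 6-joint arm with a two-finger parallel gripper is mounted at the origin on the work surface. World frame = base frame: x ahead of the robot, y to its left, z up, the work surface at z = 0. Lengths are in mm, angles in degrees, forces in N, time in s.
With the tool pointing down it reaches from about 350 to 850 mm from the base axis. Payload 8.1 kg.
Tool frame: the origin (TCP) lies between the finger pads; the fingertips stand 17 mm ahead of it and the grasp point (between the pads) lies 2 mm behind it; z points along the fingers, y is the line along which they close (so a half turn about z gives the same grasp; the last joint's range is limited). The gripper opens to 85 mm and grips with 20 to 120 N. Pads are 22 mm wide; open, the fingers measure 114 mm over their backs; the gripper's body (76 mm by 85 mm) begins 54 mm behind the grasp point. The pads swing forward as they close: fully open they stand 13 mm farther back than shut.
Start: joints at [-77.487, 7.471, 85.268, -0, 87.261, -4.893], TCP at [179.509, -572.522, 248.292] pointing down, gripper open.
Joint ranges: [-169.43, 169.43], [-51.17, 129.36], [1.28, 143.12], [-76.62, 256.62], [0, 156.53], [-152.29, 152.29]. Speed limits (degrees/s): [136.94, 136.94, 159.86, 180, 180, 180].

INTERFACE

Orientations are given as [roll, pitch, yaw] about the fixed x, y, z axes, in that order (R = Rz(yaw) Ry(pitch) Rx(roll)).
In Python, from bench import sense, snapshot, hand_in, trace, place_of gives the robot as it stands.
- The arm moves only by the shell command python3 -m handwheel 'ROWS' [FORCE]. ROWS is JSON, a list of rows, each a list of 7 numbers: the opening, from -1 (shut) to 1 (fully open), then the shift along the tool's x, y, z in cm, then the turn, a rotation vector about the tool's x, y, z in rad. A call has 1 to 12 rows; each row shifts and turns the commanded pose from where the row before left it, along the tool's axes as they then stand; what a row does not reach is not made up. A row lasts 1/12 s, in which the tool goes at most 41.7 mm and 7.16 degrees, less where a joint would pass 70% of its speed; a pose out of reach is approached as far as the arm can. A call with a gripper value outside its range is refused whole. The fingers move at their own pace and stop on an object; FORCE is the grip in N (left out, the last holds). Time passes only in rows, so rows that do not move let the fingers close. It gives the time, the measured TCP pose, the force, the opening and the grip force at its end, in the units of the state.
- sense(): the state, without advancing time (a new reading comes with each control period).
- snapshot(name): name is "side" or "top"; returns a dict with "image" (420x560x3 uint8, red, green, blue), "intrinsics" (3x3 intrinsics, pixels), "k1" (the pictures are not rectified: a ray, as slopes to the right and down, at radius r is drawn at 1 + k1 r^2 times it, then the intrinsics apply), "R" (3x3) and "t" (3): a world point X has camera coordinates R X + t. Camera axes: x right, y down, z forward; pixel columns grow to the right and rows downward; lengths in mm; the calibration is good to about 2 mm. A picture is of the moment at which its call begins. There is no depth.
- hand_in(): hands the job in; it is judged then, once.
Trained networks look in a picture, given as the dict that the camera call returned (one of the last four; its "shot" number tells which), for a name from the list of things; names that differ only in an ending like _2 or _b are one class to them, and where a whole thing is asked for, a point or a joint stands for the part that bears it (a point fixed in the world has none). Each returns a list of dicts, best first, with "conf" (0 to 1); they miss things now and then, are a little off and sometimes report something else, mostly with a low value. They report only what shows in the picture. A call takes as long as a camera call. They do not tell look-alikes from the thing itself.
- trace(picture, query): "pixels" (420x560 bool, what is visible of it).
- place_of(picture, query): "location" ([x, y, z] in mm, in world coordinates, good to about 4 mm: a listed point, or the origin of a listed thing).
The state is a dict: "time": time; "joint_pos": joint angles; "qd": joint speeds; "joint_efforts": joint torques, N m; "tool_pos": TCP position; "tcp_rot": TCP orientation; "ft_force": force on the tool from outside, world axes, zero at the start; "wrist_torque": the same for the moment, N m; "finger_gap": finger opening in mm; "grip_force": force on a finger pad.
Only numpy, scipy, OpenCV 4.12 (cv2) and the standard library are available. Lean on these libraries where they do the work, as an engineer would, in place of code of your own. Each camera call takes 0.05 s, during which the arm holds its last target. There are 200 camera calls.

## Working session

There is one attempt and no reset: what is moved stays moved. The work goes in short steps, Python scripts to look and compute and a shell command to move; the robot and the scene stay as the last step left them, time stands still between calls to the robot, and variables do not carry over. Pictures are saved under pics/ and viewed, at most 10 in all, crops included, and the job is handed in when it is done.

```bash
mkdir -p pics; cat > h.py <<'E'
import numpy as np, cv2
from bench import sense, snapshot, hand_in, trace, place_of
def save(p,n): cv2.imwrite('pics/'+n,cv2.cvtColor(p['image'],cv2.COLOR_RGB2BGR))
def ray(p,uv,z):
    K=np.array(p['intrinsics']);d=cv2.undistortPoints(np.array([[uv]],float),K,np.array([p['k1'],0,0,0.]))[0,0]
    R=np.array(p['R']);t=np.array(p['t']);c=-R.T@t;v=R.T@np.array([d[0],d[1],1]);return c+v*(z-c[2])/v[2]
def proj(p,X):
    return cv2.projectPoints(np.array([X],float),cv2.Rodrigues(np.array(p['R']))[0],np.array(p['t'],float),np.array(p['intrinsics']),np.array([p['k1'],0,0,0.]))[0][0,0]
E
python3 - <<'E'
from h import *
for n in('top','side'):
    p=snapshot(n);save(p,n+'0.png')
    for q in('tube_center','rest','rest_lip','rest_stop','rest_seat','cup_a','tumbler','jar','loupe'):
        print(n,q,[(round(d['conf'],2),np.round(d['location']).tolist(),proj(p,d['location']).round().tolist()) for d in place_of(p,q)])
    for q in ('tube_center','rest'):
      for d in trace(p,q):
        m=np.array(d['pixels']);print(n,q,d['conf'],m.sum(),cv2.minAreaRect(np.argwhere(m)[:,::-1].astype(np.float32)))
s=sense();print(s['tool_pos'],s['tcp_rot'],s['time'])
E
```

```text
top tube_center [(0.95, [288.0, 186.0, 25.0], [214.0, 309.0]), (0.84, [569.0, 248.0, 22.0], [192.0, 197.0]), (0.77, [631.0, 52.0, 23.0], [268.0, 172.0]), (0.72, [807.0, -4.0, -0.0], [290.0, 107.0]), (0.58, [357.0, -105.0, 22.0], [332.0, 281.0]), (0.57, [442.0, 86.0, 22.0], [255.0, 247.0])]
top rest [(0.92, [588.0, -146.0, 1.0], [345.0, 190.0]), (0.67, [737.0, 245.0, -2.0], [196.0, 135.0]), (0.65, [808.0, -4.0, -0.0], [290.0, 107.0])]
top rest_lip [(0.66, [594.0, -132.0, 14.0], [340.0, 186.0])]
top rest_stop [(0.91, [702.0, -169.0, 33.0], [355.0, 143.0])]
top rest_seat [(0.98, [634.0, -150.0, 32.0], [348.0, 170.0])]
top cup_a [(0.94, [780.0, -93.0, -3.0], [324.0, 118.0]), (0.55, [810.0, -3.0, -3.0], [289.0, 107.0])]
top tumbler []
top jar [(0.82, [737.0, 247.0, -1.0], [195.0, 134.0]), (0.41, [783.0, -91.0, -1.0], [323.0, 116.0])]
top loupe [(0.64, [439.0, -262.0, -6.0], [392.0, 247.0]), (0.36, [780.0, -88.0, -2.0], [322.0, 118.0])]
top tube_center 0.93 1110 ((253.08001708984375, 247.9399871826172), (20.399999618530273, 57.000003814697266), 53.13010025024414)
top tube_center 0.86 1247 
[... 1635 characters left out ...]
de tube_center 0.82 1012 ((238.5, 199.00003051757812), (54.0749397277832, 21.060766220092773), 34.69515609741211)
side tube_center 0.73 1369 ((200.12374877929688, 250.76235961914062), (23.89618682861328, 62.65517807006836), 32.2756462097168)
side tube_center 0.61 726 ((283.3846130371094, 165.57691955566406), (42.98926544189453, 18.859806060791016), 56.3099365234375)
side rest 0.96 3212 ((314.046630859375, 260.1015625), (108.23988342285156, 39.57801818847656), 1.9091525077819824)
side rest 0.67 2189 ((347.7499694824219, 292.7499694824219), (37.90092468261719, 66.60945892333984), 8.13010311126709)
[ 179.51718441 -572.52681997  248.30696187] [ 1.79998838e+02 -1.62193119e-03  1.74048906e+01] 1.2
```

View pics/top0.png

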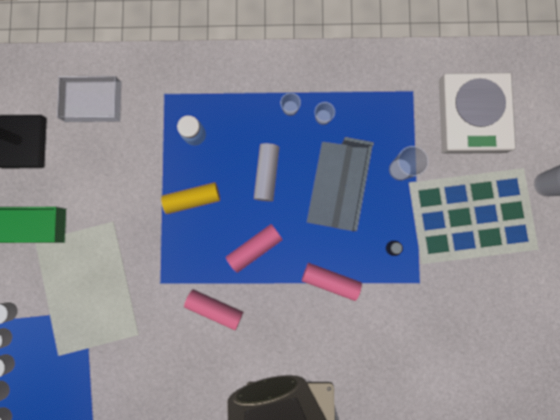

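View pics/side0.png

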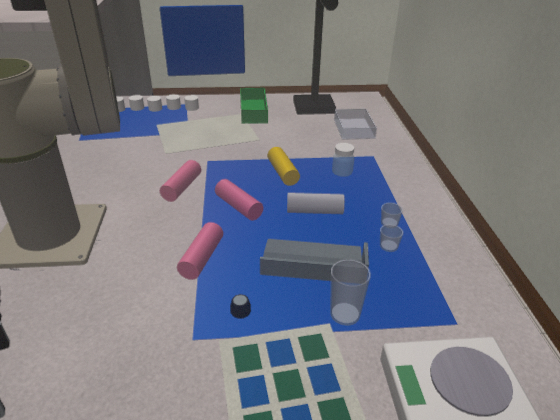

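The top view shows the grey tube at about px (266,172), and the side view shows it at (316,203). The rest is at about (340,186) in the top view. The pink and yellow cylinders are the look-alikes. Next I'll refine both poses with a silhouette fit.

```bash
cat >> h.py <<'E'
from scipy.optimize import minimize
def Rz(a): c,s=np.cos(a),np.sin(a);return np.array([[c,-s,0],[s,c,0],[0,0,1.]])
_a=np.linspace(0,2*np.pi,24,endpoint=False)
TUBE=[np.array([[x,25*np.cos(a),25*np.sin(a)] for x in(-70,70) for a in _a])]
def box(x0,x1,yz): return np.array([[x,y,z] for x in(x0,x1) for y,z in yz])
REST=[box(-100,115,[(84,0),(18,13.4),(18,0)]),box(-100,115,[(18,0),(18,13.4),(0,3),(0,0)]),box(-100,115,[(0,3),(0,0),(-34,0),(-34,22.6)]),
 box(-100,115,[(-34,0),(-34,45),(-42,0),(-42,45)]),box(115,123,[(-42,0),(-42,55),(30,0),(30,55)])]
def sil(p,parts,x,y,z,yaw,S=4):
    im=np.zeros((420*S,560*S),np.uint8);R=cv2.Rodrigues(np.array(p['R']))[0]
    for P in parts:
        X=P@Rz(yaw).T+[x,y,z]
        q=cv2.projectPoints(X,R,np.array(p['t'],float),np.array(p['intrinsics']),np.array([p['k1'],0,0,0.]))[0][:,0]
        cv2.fillConvexPoly(im,cv2.convexHull(((q+.5)*S).astype(np.float32)).round().astype(np.int32),255)
    return cv2.resize(im,(560,420),interpolation=cv2.INTER_AREA)/255.
def fit(pm,parts,z,g):
    f=lambda v:sum(1-np.minimum(s:=sil(p,parts,v[0],v[1],z,v[2]/57.3),m).sum()/np.maximum(s,m).sum() for p,m in pm)
    simp=np.array([g]+[np.array(g)+d for d in((8,0,0),(0,8,0),(0,0,5))],float)
    r=minimize(f,g,method='Nelder-Mead',options=dict(initial_simplex=simp,xatol=.05,fatol=1e-5));return r.x,r.fun/len(pm)
def mask(p,q,near):
    ds=[d for d in trace(p,q)]; u=proj(p,near)
    best=min(ds,key=lambda d:np.linalg.norm(np.argwhere(d['pixels'])[:,::-1].mean(0)-u));return np.array(best['pixels']).astype(float)
E
python3 - <<'E'
from h import *
ps=[snapshot('top'),snapshot('side')]
for q,P,z,g in(('tube_center',TUBE,25,[631,54,-6]),('rest',REST,0,[588,-147,-11])):
    pm=[(p,mask(p,q,[g[0],g[1],25])) for p in ps]
    for s in(pm,pm[:1],pm[1:]): print(q,fit(s,P,z,g))
E
```

```text
tube_center (array([629.99094736,  58.22035004,  -6.14940029]), np.float64(0.07377909417519368))
tube_center (array([630.7785504 ,  58.62614581,  -7.37337484]), np.float64(0.04729560174980507))
tube_center (array([627.22612508,  54.98819413,  -6.22730667]), np.float64(0.05052432479397939))
rest (array([ 586.75728735, -143.99967685,  -11.19499216]), np.float64(0.13195501383295744))
rest (array([ 587.78618695, -143.43030579,  -11.19645624]), np.float64(0.0374476634497547))
rest (array([ 584.88978909, -145.13061557,  -10.79839142]), np.float64(0.2170738003964986))
```

```bash
python3 -m handwheel '[[1,2.96,-2.4,0,0,0,0],[1,2.96,-2.4,0,0,0,0],[1,2.96,-2.4,0,0,0,0],[1,2.96,-2.4,0,0,0,0],[1,2.96,-2.4,0,0,0,0],[1,2.96,-2.4,0,0,0,0],[1,2.96,-2.4,0,0,0,0],[1,2.96,-2.4,0,0,0,0],[1,2.96,-2.4,0,0,0,0],[1,2.96,-2.4,0,0,0,0],[1,2.96,-2.4,0,0,0,0]]' 20
python3 -m handwheel '[[1,2.96,-2.4,0,0,0,0],[1,2.96,-2.4,0,0,0,0],[1,2.96,-2.4,0,0,0,0],[1,2.96,-2.4,0,0,0,0],[1,2.96,-2.4,0,0,0,0],[1,2.96,-2.4,0,0,0,0],[1,2.96,-2.4,0,0,0,0],[1,2.96,-2.4,0,0,0,0],[1,2.96,-2.4,0,0,0,0],[1,2.96,-2.4,0,0,0,0],[1,2.96,-2.4,0,0,0,0]]'
python3 -m handwheel '[[1,0,0,0,0,0,-0.1134],[1,0,0,0,0,0,-0.1134],[1,0,0,0,0,0,-0.1134],[1,0,0,0,0,0,-0.1134],[1,0,0,0,0,0,-0.1134],[1,0,0,0,0,0,-0.1134],[1,0,0,0,0,0,-0.1134],[1,0,0,0,0,0,-0.1134],[1,0,0,0,0,0,-0.1134],[1,0,0,0,0,0,-0.1134]]'
```

```text
time: 2.42
tool_pos: [411.9, -221.5, 248.7]
tcp_rot: [180.0, -0.0, 17.4]
ft_force: [-0.1, -1.4, -0.8]
finger_gap: 85.0
grip_force: 0.0
time: 3.33
tool_pos: [643.7, 128.0, 248.2]
tcp_rot: [180.0, -0.0, 17.4]
ft_force: [0.6, -0.7, 0.4]
finger_gap: 85.4
grip_force: 0.0
time: 4.17
tool_pos: [642.9, 126.1, 248.2]
tcp_rot: [-180.0, 0.0, 82.7]
ft_force: [-0.8, 0.5, -0.3]
finger_gap: 85.4
grip_force: 0.0
```

```bash
python3 -m handwheel '[[1,0,0,3,0,0,0],[1,0,0,3,0,0,0],[1,0,0,3,0,0,0],[1,0,0,3,0,0,0],[1,0,0,3,0,0,0],[1,0,0,3,0,0,0],[1,0,0,2,0,0,0],[1,0,0,1.2,0,0,0],[1,0,0,0,0,0,0]]'
python3 - <<'E'
from h import *
a=snapshot('side');b=snapshot('top')
im=np.vstack([cv2.resize(a['image'][130:230,230:430],(800,400),interpolation=3)])
cv2.imwrite('pics/c1.png',im[:,:,::-1])
E
```

```text
time: 4.92
tool_pos: [640.4, 125.8, 32.5]
tcp_rot: [-179.7, 0.1, 82.4]
ft_force: [-0.4, -0.8, -0.7]
finger_gap: 85.7
grip_force: 0.0
```

View pics/c1.png

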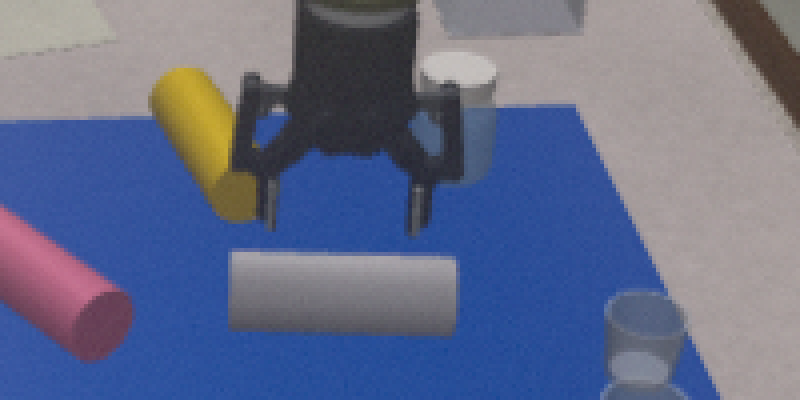

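The crop shows both open fingertips left of the tube, at crop (270,229) and (413,236), clear of the yellow cylinder and jar. I'll work out the fingertip height from that.

```bash
python3 - <<'E'
from h import *
a=snapshot('side');c=np.array([640.4,125.8,0]);d=np.array([.991,-.132,0])
for z in(10,15,20,25,30,35): print(z,[((proj(a,c+[0,0,z]+s*d*46)-[230,130])*4).round() for s in(-1,1)])
print(sense()['tool_pos'])
E
```

```text
10 [array([270., 247.]), array([410., 253.])]
15 [array([271., 241.]), array([411., 246.])]
20 [array([271., 235.]), array([411., 240.])]
25 [array([271., 228.]), array([412., 234.])]
30 [array([271., 222.]), array([412., 227.])]
35 [array([272., 215.]), array([413., 221.])]
[644.3012183  126.26152345  38.21328781]
```

```bash
python3 -m handwheel '[[1,0,0,0.3,0,0,0],[1,0,0,0.3,0,0,0],[1,-0.4,0,0,0,0,0],[1,-0.5,0,0,0,0,0],[1,-0.5,0,0,0,0,0],[1,-0.5,0,0,0,0,0],[1,-0.5,0,0,0,0,0],[1,-0.5,0,0,0,0,0.006],[1,-0.5,0,0,0,0,0.006],[1,-0.5,0,0,0,0,0.006],[1,-0.5,0,0,0,0,0.006],[1,-0.5,0,0,0,0,0.006]]'
python3 -m handwheel '[[1,-0.6,0,0,0,0,0.006],[1,-0.6,0,0,0,0,0.006],[1,-0.6,0,0,0,0,0.006],[1,-0.6,0,0,0,0,0.006],[1,-0.6,0,0,0,0,0.006],[1,-0.6,0,0,0,0,0],[1,-0.6,0,0,0,0,0]]'
python3 - <<'E'
from h import *
ps=[snapshot('top'),snapshot('side')]
cv2.imwrite('pics/c2.png',np.hstack([cv2.resize(p['image'][y:y+120,x:x+120],(400,400),interpolation=3) for p,x,y in((ps[0],220,120),(ps[1],260,130))])[:,:,::-1])
for p in ps: print([(round(d['conf'],2),np.round(d['location'])) for d in place_of(p,'tube_center')])
for i in range(3): s=sense();print(s['tool_pos'],s['tcp_rot'],s['ft_force'])
E
```

```text
time: 6.07
tool_pos: [636.1, 77.1, 30.3]
tcp_rot: [180.0, 0.0, 80.6]
ft_force: [0.7, 0.7, -0.4]
finger_gap: 85.4
grip_force: 0.0
time: 6.65
tool_pos: [628.5, 35.6, 30.3]
tcp_rot: [-180.0, 0.0, 78.9]
ft_force: [-0.1, -0.2, -0.4]
finger_gap: 85.4
grip_force: 0.1
[(0.96, array([569., 249.,  24.])), (0.92, array([291., 186.,  23.])), (0.87, array([625.,  -7.,  22.])), (0.7, array([ 356., -105.,   21.]))]
[(0.88, array([628.,  -2.,  26.])), (0.83, array([567., 248.,  23.])), (0.82, array([292., 185.,  29.])), (0.76, array([434.,  89.,  27.])), (0.67, array([ 358., -100.,   30.]))]
[628.60978309  36.08181789  30.33108882] [ 1.79999641e+02 -4.41241533e-03  7.89215176e+01] [-0.18492474  0.01373398  0.1619396 ]
[628.60978309  36.08181789  30.33108882] [ 1.79999641e+02 -4.41241533e-03  7.89215176e+01] [-0.18492474  0.01373398  0.1619396 ]
[628.60978309  36.08181789  30.33108882] [ 1.79999641e+02 -4.41241533e-03  7.89215176e+01] [-0.18492474  0.01373398  0.1619396 ]
```

View pics/c2.png

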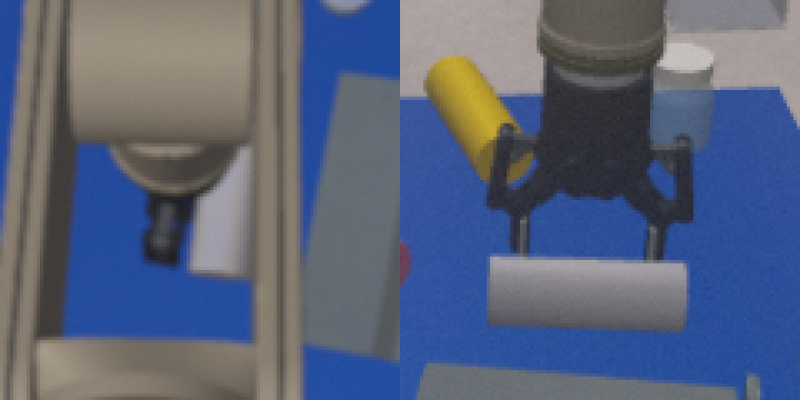

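The tube has rolled about 60 mm and sits against both fingers, aligned with the rest: in the right half, the fingers are at (522,250) and (653,255) behind it. I'll carry on up the ramp.

```bash
python3 -m handwheel '[[1,-0.6,0,0,0,0,0],[1,-0.6,0,0,0,0,0],[1,-0.6,0,0,0,0,0],[1,-0.6,0,0,0,0,0],[1,-0.6,0,0,0,0,0],[1,-0.6,0,0,0,0,0],[1,-0.6,0,0,0,0,0],[1,-0.6,0,0,0,0,0],[1,-0.6,0,0,0,0,0],[1,-0.6,0,0,0,0,0],[1,-0.6,0,0,0,0,0],[1,-0.6,0,0,0,0,0]]'
python3 -m handwheel '[[1,-0.6,0,0,0,0,0],[1,-0.6,0,0,0,0,0],[1,-0.6,0,0,0,0,0],[1,-0.6,0,0,0,0,0],[1,-0.6,0,0,0,0,0],[1,-0.5,0,0,0,0,0],[1,-0.5,0,0,0,0,0]]'
python3 - <<'E'
from h import *
ps=[snapshot('top'),snapshot('side')]
cv2.imwrite('pics/c3.png',np.hstack([cv2.resize(p['image'][y:y+120,x:x+120],(400,400),interpolation=3) for p,x,y in((ps[0],280,120),(ps[1],260,170))])[:,:,::-1])
for p in ps: print([(round(d['conf'],2),np.round(d['location']),(Rz(11/57.3)@(np.array(d['location'])-[587,-145,0])).round()) for d in place_of(p,'tube_center')])
s=sense();print(s['tool_pos'],s['ft_force'],Rz(11/57.3)@(s['tool_pos']-np.array([587,-145,0])))
E
```

```text
time: 7.85
tool_pos: [615.0, -34.7, 30.6]
tcp_rot: [180.0, -0.0, 79.0]
ft_force: [1.7, 2.2, 2.2]
finger_gap: 85.9
grip_force: 1.3
time: 8.43
tool_pos: [607.0, -74.2, 30.2]
tcp_rot: [-180.0, -0.0, 78.9]
ft_force: [0.6, 1.5, 0.0]
finger_gap: 85.0
grip_force: 0.9
[(0.98, array([567., 248.,  25.]), array([-94., 382.,  25.])), (0.81, array([ 603., -113.,   31.]), array([10., 35., 31.])), (0.73, array([290., 186.,  23.]), array([-354.,  268.,   23.])), (0.69, array([ 633., -152.,   33.]), array([47.,  1., 33.])), (0.62, array([439.,  86.,  20.]), array([-189.,  198.,   20.]))]
[(0.9, array([ 608., -111.,   36.]), array([14., 38., 36.])), (0.9, array([438.,  86.,  26.]), array([-191.,  198.,   26.])), (0.81, array([569., 251.,  26.]), array([-94., 385.,  26.])), (0.81, array([ 356., -102.,   26.]), array([-235.,   -2.,   26.])), (0.66, array([293., 187.,  26.]), array([-352.,  270.,   26.]))]
[606.83093792 -73.94389874  30.01212082] [0.16657298 0.07674007 0.32057636] [ 5.90948428 73.53443833 30.01212082]
```

View pics/c3.png

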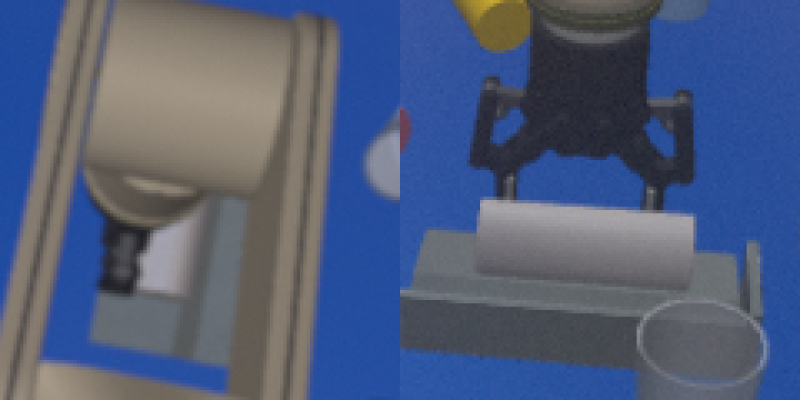

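The tube is on the ramp at about (585,245), square to the rest. It still needs to go over the lip.

```bash
python3 -m handwheel '[[1,-0.5,0,0,0,0,0],[1,-0.5,0,0,0,0,0],[1,-0.5,0,0,0,0,0],[1,-0.5,0,0,0,0,0],[1,-0.5,0,0,0,0,0],[1,-0.5,0,0,0,0,0],[1,-0.3,0,0,0,0,0],[1,0,0,0,0,0,0],[1,0,0,0,0,0,0],[1,0,0,0,0,0,0],[1,0,0,0,0,0,0]]'
python3 - <<'E'
from h import *
ps=[snapshot('top'),snapshot('side')]
cv2.imwrite('pics/c4.png',np.hstack([cv2.resize(p['image'][y:y+120,x:x+120],(400,400),interpolation=3) for p,x,y in((ps[0],280,120),(ps[1],260,170))])[:,:,::-1])
for p in ps: print([(round(d['conf'],2),(Rz(11/57.3)@(np.array(d['location'])-[587,-145,0])).round()) for d in place_of(p,'tube_center')])
s=sense();print(s['tool_pos'],s['ft_force'],Rz(11/57.3)@(s['tool_pos']-np.array([587,-145,0])))
E
```

```text
time: 9.55
tool_pos: [600.8, -105.8, 30.3]
tcp_rot: [-180.0, -0.0, 79.0]
ft_force: [-0.3, -0.8, 1.5]
finger_gap: 85.6
grip_force: 0.0
[(0.96, array([-355.,  269.,   27.])), (0.87, array([-91., 382.,  24.])), (0.68, array([-192.,  201.,   21.])), (0.55, array([11., -0., 30.]))]
[(0.96, array([10.,  2., 30.])), (0.93, array([-194.,  197.,   26.])), (0.83, array([-352.,  271.,   25.])), (0.82, array([-96., 379.,  24.])), (0.81, array([-233.,   -0.,   27.]))]
[ 600.83894536 -105.85118175   30.28362024] [ 0.1236231  -0.01330643  0.39803712] [ 6.11531904 41.07005298 30.28362024]
```

View pics/c4.png

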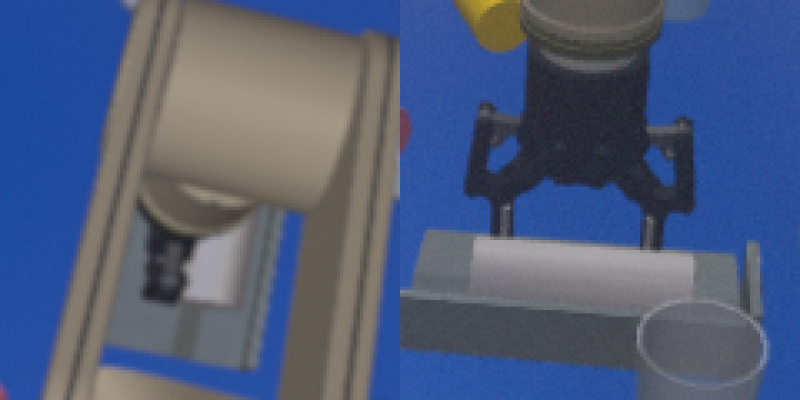

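The tube is lying in the V at about x = 10 mm, seen at (583,270) in the right half. I'll back off, close the fingers and move to its near end.

```bash
python3 -m handwheel '[[1,1,0,0,0,0,0],[1,1.5,0,0,0,0,0],[1,1.5,0,0,0,0,0],[1,0,0,-2.5,0,0,0],[1,0,0,-2.5,0,0,0],[1,0,0,-2.5,0,0,0],[1,0,0,-2.5,0,0,0],[-1,-2.0,-2.8,0,0,0,0],[-1,-2.0,-2.8,0,0,0,0],[-1,-2.1,-2.8,0,0,0,0],[-1,-2.0,-2.7,0,0,0,0],[-1,0,0,0,0,0,0]]'
python3 -m handwheel '[[-1,0,0,0,0,0,0],[-1,0,0,0,0,0,0],[-1,0,0,0,0,0,0],[-1,0,0,0,0,0,0],[-1,0,0,1,0,0,0],[-1,0,0,1.5,0,0,0],[-1,0,0,1.5,0,0,0],[-1,0,0,1,0,0,0],[-1,0,0,1,0,0,0],[-1,0,0,0,0,0,0]]'
python3 - <<'E'
from h import *
ps=[snapshot('top'),snapshot('side')]
cv2.imwrite('pics/c5.png',np.hstack([cv2.resize(p['image'][y:y+120,x:x+120],(400,400),interpolation=3) for p,x,y in((ps[0],280,120),(ps[1],260,170))])[:,:,::-1])
for p in ps: print([(round(d['conf'],2),(Rz(11/57.3)@(np.array(d['location'])-[587,-145,0])).round()) for d in place_of(p,'tube_center')])
for q in [(p,mask(p,'tube_center',[597,-147,32])) for p in ps]: print(fit([q],TUBE,32,[597,-147,-11]))
s=sense();print(s['tool_pos'],s['ft_force'],Rz(11/57.3)@(s['tool_pos']-np.array([587,-145,0])))
E
```

```text
time: 10.75
tool_pos: [479.2, -124.7, 128.7]
tcp_rot: [-179.7, 0.0, 78.9]
ft_force: [-0.2, -0.2, 0.4]
finger_gap: 25.8
grip_force: 0.0
time: 11.58
tool_pos: [482.5, -124.3, 67.5]
tcp_rot: [-179.8, -0.0, 79.0]
ft_force: [0.2, 1.0, -0.2]
finger_gap: 0.4
grip_force: 0.0
[(0.9, array([-355.,  269.,   22.])), (0.79, array([-190.,  198.,   19.])), (0.64, array([-95., 384.,  27.])), (0.62, array([-237.,   -4.,   24.]))]
[(0.95, array([-352.,  267.,   26.])), (0.74, array([-233.,   -2.,   27.])), (0.68, array([116.,  -0.,  31.])), (0.65, array([12.,  3., 31.])), (0.61, array([-192.,  200.,   28.])), (0.56, array([-92., 383.,  23.]))]
(array([ 610.60632877, -146.1147039 ,  -11.98860711]), np.float64(0.5959854609304074))
(array([ 599.45682563, -131.77482958,  -11.54905994]), np.float64(0.25690335305719925))
[ 484.7573475  -125.28598983   71.28046831] [ 0.48398155  0.31975407 -0.19727568] [-104.12577969   -0.15553709   71.28046831]
```

View pics/c5.png

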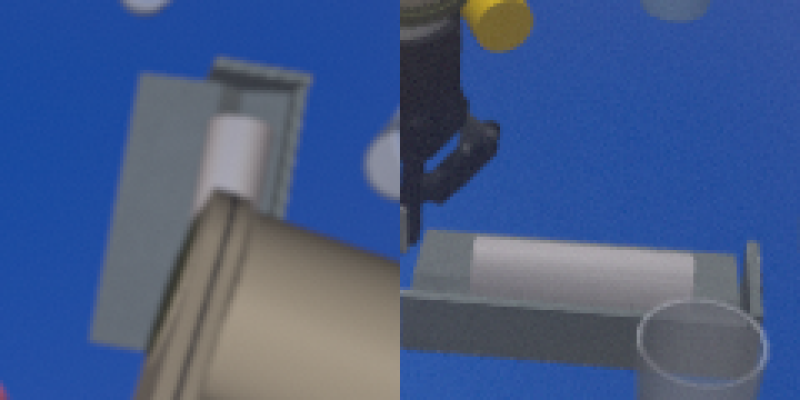

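The tube lies in the V with open floor between its far end and the stop, at (230,115) in the left half. The shut fingers are above its near end. Now I'll lower and push.

```bash
python3 -m handwheel '[[-1,0,0,1,0,0,0],[-1,0,0,1,0,0,0],[-1,0,0,0.9,0,0,0],[-1,0,0.5,0,0,0,0],[-1,0,0.5,0,0,0,0],[-1,0,0.5,0,0,0,0],[-1,0,0.5,0,0,0,0],[-1,0,0.4,0,0,0,0],[-1,0,0.4,0,0,0,0],[-1,0,0.4,0,0,0,0],[-1,0,0.4,0,0,0,0],[-1,0,0.4,0,0,0,0]]'
python3 - <<'E'
from h import *
p=snapshot('side')
cv2.imwrite('pics/c6.png',cv2.resize(p['image'][190:310,250:410],(800,600),interpolation=3)[:,:,::-1])
print([(round(d['conf'],2),(Rz(11/57.3)@(np.array(d['location'])-[587,-145,0])).round()) for d in place_of(p,'tube_center')])
s=sense();print(s['tool_pos'],s['ft_force'],Rz(11/57.3)@(s['tool_pos']-np.array([587,-145,0])))
E
```

```text
time: 12.88
tool_pos: [523.4, -132.7, 41.3]
tcp_rot: [-180.0, 0.0, 78.9]
ft_force: [-1.7, -0.6, 1.0]
finger_gap: 0.4
grip_force: 0.9
[(0.92, array([16.,  3., 31.])), (0.73, array([-353.,  269.,   26.])), (0.66, array([-232.,   -1.,   28.])), (0.63, array([-191.,  199.,   25.]))]
[ 523.91373903 -132.82840546   41.40712702] [-0.37458199 -0.0086297  -0.37328307] [-64.24963966  -0.08854946  41.40712702]
```

View pics/c6.png

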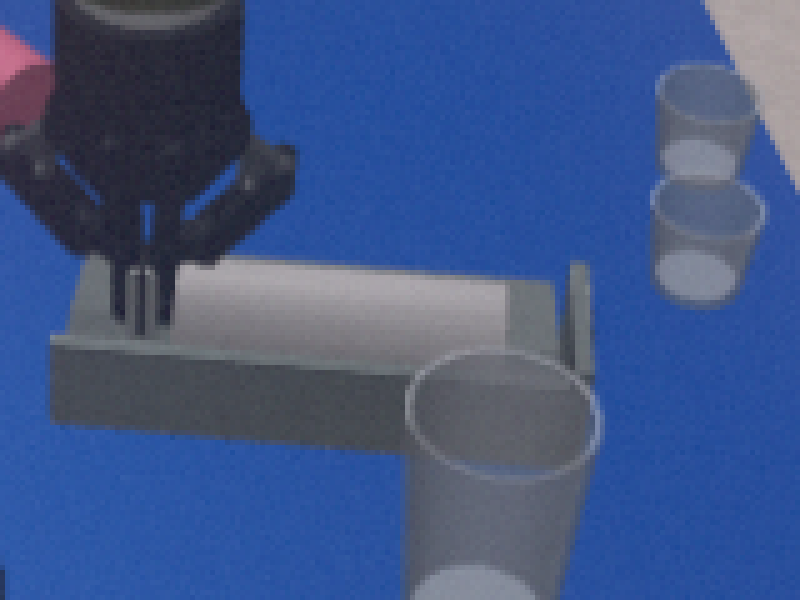

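The fingers touch the near end at (170,310), and about 28 mm is left to the stop at (575,310). I'll raise 4 mm so the knuckles clear the tube, then continue.

```bash
python3 -m handwheel '[[-1,0,0,-0.4,0,0,0],[-1,0,0.4,0,0,0,0],[-1,0,0.4,0,0,0,0],[-1,0,0.4,0,0,0,0],[-1,0,0.4,0,0,0,0],[-1,0,0.4,0,0,0,0],[-1,0,0.2,0,0,0,0],[-1,0,0,0,0,0,0]]'
python3 -m handwheel '[[-1,0,0.2,0,0,0,0],[-1,0,0.1,0,0,0,0],[-1,0,0.1,0,0,0,0],[-1,0,0,0,0,0,0]]'
python3 - <<'E'
from h import *
p=snapshot('side')
print([(round(d['conf'],2),(Rz(11/57.3)@(np.array(d['location'])-[587,-145,0])).round()) for d in place_of(p,'tube_center')][:3])
E
```

```text
time: 13.65
tool_pos: [545.5, -137.0, 45.3]
tcp_rot: [180.0, 0.0, 78.9]
ft_force: [0.3, 0.0, -0.1]
finger_gap: 0.1
grip_force: 0.0
time: 13.98
tool_pos: [548.9, -137.7, 45.2]
tcp_rot: [180.0, -0.0, 78.9]
ft_force: [-0.3, 0.3, -0.2]
finger_gap: -0.0
grip_force: 0.2
[(0.97, array([-235.,   -2.,   29.])), (0.78, array([45.,  3., 35.])), (0.73, array([-355.,  268.,   26.]))]
```

Not against the stop yet, so I'll advance in 1 mm steps until the force rises.

```bash
python3 -m handwheel '[[-1,0,0.1,0,0,0,0],[-1,0,0.1,0,0,0,0],[-1,0,0,0,0,0,0]]'
python3 -m handwheel '[[-1,0,0.1,0,0,0,0],[-1,0,0.1,0,0,0,0]]'
python3 - <<'E'
from h import *
p=snapshot('side')
cv2.imwrite('pics/c7.png',cv2.resize(p['image'][190:310,250:410],(800,600),interpolation=3)[:,:,::-1])
E
```

```text
time: 14.33
tool_pos: [549.3, -137.7, 45.0]
tcp_rot: [-179.8, -0.0, 78.9]
ft_force: [-9.4, 0.9, 5.5]
finger_gap: -0.1
grip_force: 4.6
time: 14.5
tool_pos: [549.4, -137.7, 44.6]
tcp_rot: [-179.6, -0.0, 78.9]
ft_force: [-21.7, 3.9, 12.7]
finger_gap: 0.2
grip_force: 11.0
```

View pics/c7.png

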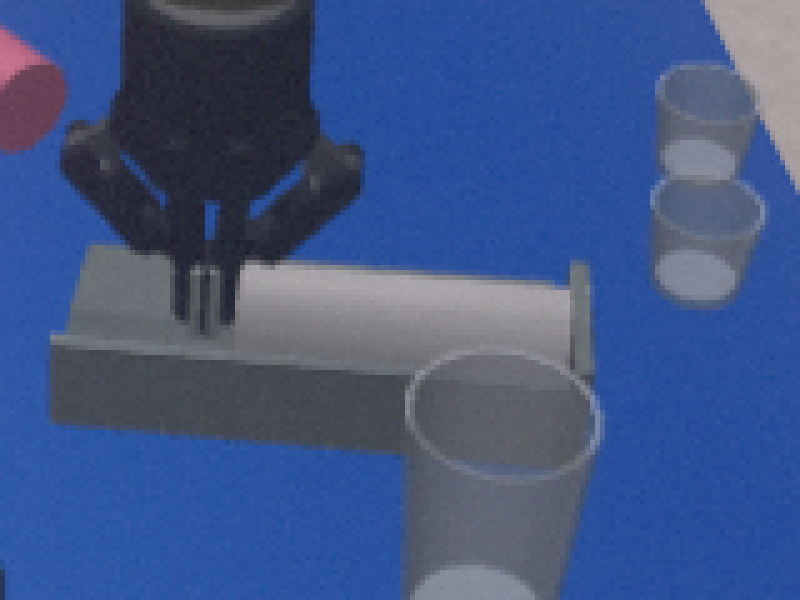

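The tube's end now meets the stop at (572,320), and the force has risen to about 22 N. I'll retreat along the V, then lift.

```bash
python3 -m handwheel '[[-1,0,-0.2,0,0,0,0],[-1,0,-0.3,0,0,0,0],[-1,0,-1,0,0,0,0],[-1,0,-1.5,0,0,0,0],[-1,0,-1.5,0,0,0,0],[-1,0,0,-2,0,0,0],[-1,0,0,-3,0,0,0],[-1,0,0,-3,0,0,0],[-1,0,0,0,0,0,0],[-1,0,0,0,0,0,0],[-1,0,0,0,0,0,0]]'
python3 - <<'E'
from h import *
p=snapshot('side')
cv2.imwrite('pics/c8.png',cv2.resize(p['image'][190:310,250:410],(800,600),interpolation=3)[:,:,::-1])
print([(round(d['conf'],2),(Rz(11/57.3)@(np.array(d['location'])-[587,-145,0])).round()) for d in place_of(p,'tube_center')][:4])
E
```

```text
time: 15.47
tool_pos: [508.7, -129.8, 125.3]
tcp_rot: [179.9, 0.0, 78.9]
ft_force: [-0.2, 0.8, -0.2]
finger_gap: -0.3
grip_force: 0.0
[(0.9, array([-192.,  198.,   26.])), (0.85, array([49.,  1., 34.])), (0.81, array([-233.,   -3.,   29.])), (0.54, array([-93., 382.,  26.]))]
```

View pics/c8.png

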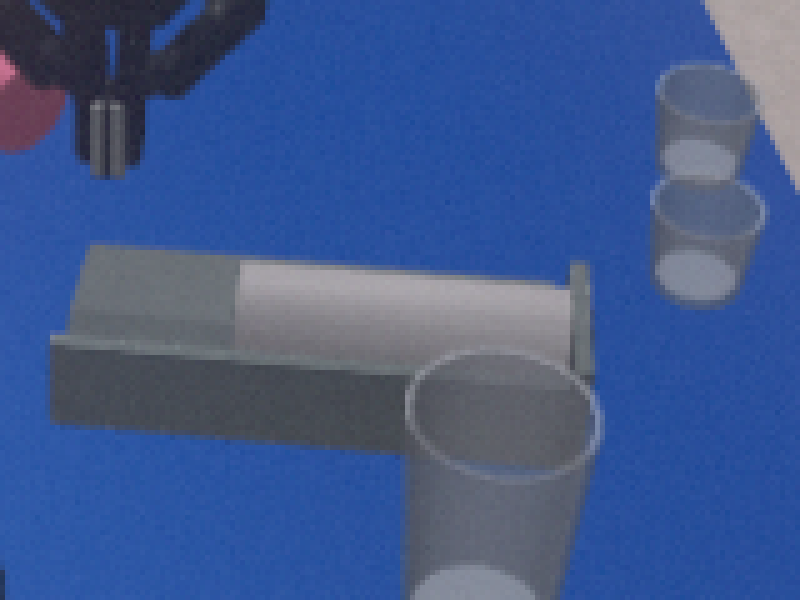

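The tube rests in the V against the stop at (572,320), with the gripper clear at (105,140). Cups and tumbler have not moved.

```bash
python3 -c "from bench import hand_in; print(hand_in())"
```

```text
the job is handed in; nothing more can be done
None
```

I rolled the tube up the ramp into the V, pushed it up against the end stop with the gripper clear, and handed the job in at about 15.5 s; the hand-in gave no verdict.

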